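# Find the short hole with the depth gauge

### The job

One of the three slanted holes in the wooden display base is not open to its full depth. Find it with the depth gauge from the tool stand: push the gauge gently to the bottom of a hole and see where its scribed line stops - level with the wood in a good hole, clearly proud of it in the short one. Leave the gauge standing on the bottom of the short hole as the sign for redrilling, let go of it, and leave everything else on the bench as it was.

Things in the scene. Friction and masses are not known exactly. Their poses are not given: they have to be found in the camera images.
- base: Brown hardwood display base, a fixed block 90 x 220 x 75 mm. Origin: centre of its underside. z runs out of the drilled face, along the hole axes, 30 degrees from vertical, leaning towards the robot; y is level, along the row of holes; x climbs the slope. The face is at z = 75 mm. Three blind holes 12 mm wide, square to the face, at x = 0, y = +50, 0, -50 mm.
- hole_left (a point): Centre of the mouth of the hole at y = +50 mm of the base, on the drilled face; axes as the base's (z out of the hole). Of the three holes two are 60 mm deep; one stops at 46 mm, on a broken-off stub at its bottom that cannot be seen from outside. Which one it is changes every time.
- fixture: Grey iron tilting drilling table that carries the display base; fixed. Footprint 190 x 310 mm, origin on the bench under its middle. A steel strap clamp with a nut holds either end of the wooden base, more than 89 mm from its middle, and rises up to 26 mm above the drilled face.
- hole_middle (a point): centre of the mouth of the middle hole; axes as the base's
- hole_right (a point): centre of the mouth of the hole at y = -50 mm in the base's frame; axes as the base's
- gauge: Depth gauge, about 0.1 kg: steel rod 10 mm in diameter, 115 mm long, its foot tapering over 2.5 mm to a flat 7 mm wide, topped by a square aluminium grip 16 x 16 x 40 mm (115 to 155 mm from the tip). Origin: centre of the flat tip; z along the rod to the grip; x, y square to the grip's flats. Starts upright in one of the stand's holes (which one varies), tip 12 mm above the bench.
- gauge_tip (a point): the gauge's tip, centre of its flat end (same as gauge)
- gauge_line (a point): centre of the rod at the thin dark line scribed round it, 60 mm from the tip
- gauge_grip (a point): centre of the gauge's square grip, 135 mm from the tip
- stand: Pale wooden tool stand, immovable, 60 x 170 x 55 mm; origin: centre of its underside. Three upright holes 12.5 mm wide and 43 mm deep at y = +46, 0 and -46 mm along its length hold the gauge and two other tools.
- cutter: bystander in the stand: brass glass cutter, round, 16 mm at its widest, 116 mm long; origin at its lower end
- burnisher: bystander in the stand: burnisher with a round dark wooden handle 26 mm wide, 110 mm long; origin at its lower end
- foil: bystander: flat roll of copper foil, ring of 80 mm outside diameter, 12 mm high; origin under its centre
- pliers: bystander: grozing pliers lying flat, 175 mm long, 14 mm high, jaws to its +x; origin near the pivot, on the bench
- oil: bystander: small clear bottle with a black cap, 48 mm wide, 115 mm high; origin under its centre
- block: bystander: pale wooden layout block 110 x 35 x 22 mm; origin under its centre
- tape: bystander: black tape measure 62 x 36 x 60 mm; origin under its centre
- brush: bystander: flat brush lying down, 200 mm long, 42 mm wide, 20 mm high; origin under its middle

How it is judged:
By the outcome, as a careful person would: the job done as asked, in the order asked, and still so for the second after the job is handed in, with the robot touching nothing.
It also fails if it takes over 64 s, if anything falls off the work surface, if the arm or the gripper's body presses on something with over 40 N, if the wrist force passes 120 N, or if a joint passes its speed limit or range.

### The arm

A 6-joint arm with a two-finger parallel gripper is mounted at the origin on the work surface. World frame = base frame: x ahead of the robot, y to its left, z up, the work surface at z = 0. Lengths are in m, angles in rad, forces in N, time in s.
With the tool pointing down it reaches from about 0.35 to 0.975 m from the base axis. Payload 4.9 kg.
Tool frame: the origin (TCP) lies at the very end of the fingers, on their centre line; the grasp point (between the pads) lies 19 mm behind it; z points along the fingers, y is the direction in which the jaws open and shut (so a half turn about z gives the same grasp; the last joint's range is limited). The gripper opens to 85 mm and grips with 20 to 120 N. Pads are 22 mm wide; open, the fingers measure 114 mm over their backs; the gripper's body (76 mm by 85 mm) begins 54 mm behind the grasp point. The pads swing forward as they close: fully open they stand 13 mm farther back than shut.
Start: joints at [-1.284, 0.053, 1.613, -0, 1.476, -0.119], TCP at [0.247, -0.574, 0.208] pointing down, gripper open.
Joint ranges: [-3.01, 3.01], [-1.01, 2.22], [0.06, 2.58], [-1.02, 4.17], [0.09, 2.62], [-3.14, 3.14]. Speed limits (rad/s): [2.57, 2.57, 3.14, 3.14, 3.14, 3.14].

### API

Orientations are given as a unit quaternion [w, x, y, z].
In Python, from plant import state, eyes, job_done gives the robot as it stands.
- The arm moves only by the tool apply_moves, never from a script. Its argument "commands" is a list of rows, each an object with "linear": the shift along the tool's x, y, z in m, a list of three; "delta_rot": the turn, a rotation vector about the tool's x, y, z in degrees, a list of three; "fingers": the closure in counts, from 0 (fully open) to 255 (shut). In form: [{"linear": [x, y, z], "delta_rot": [wx, wy, wz], "fingers": fingers}, ...]. A call has exactly 8 rows; each row is the pose to reach, as a shift and turn from the pose commanded when the call began, along the tool's axes at that moment; what a row does not reach only later rows make up. A row lasts 1/10 s, in which the tool goes at most 50 mm and 8.59 degrees, less where a joint would pass 70% of its speed; a pose out of reach is approached as far as the arm can. A call with a gripper value outside its range is refused whole. The fingers move at their own pace and stop on an object; the grip force is fixed at half the most. Time passes only in rows, so rows that repeat a pose let the fingers close, or fill a call up. It gives the time, the measured TCP pose, the force and the opening at its end, in the units of the state.
- state(): the state, without advancing time (a new reading comes with each control period).
- eyes.grab_frame(name): name is "side" or "top" or "wrist"; returns the picture (384x512x3 uint8, red, green, blue); there is no depth.
- eyes.camera_params(name): a dict with "fx", "fy", "cx", "cy" (pixels), "position" and "rotation" of the camera in the world; the wrist camera has in their place "T_tool_cam" (4x4, takes a point from camera to tool coordinates, whose origin is the TCP and whose axes are the flange's). Camera axes: x right, y down, z forward; pixel columns grow to the right and rows downward; lengths in m; the calibration is good to about 2 mm. A picture is of the moment at which its call begins: read the wrist's pose just before it. camera_params takes no time and is no camera call.
- job_done(): hands the job in, once; it reports no verdict.
The state is a dict: "time": time; "joint_pos": joint angles; "joint_vel": joint speeds; "joint_efforts": joint torques, N m; "tool_pos": TCP position; "tool_rot": TCP orientation; "contact_force": force on the tool from outside, world axes, zero at the start; "ft_torque": the same for the moment, N m; "gripper_width": opening from 0.0 (shut) to 1.0 (fully open).
Only numpy, scipy, OpenCV 4.12 (cv2) and the standard library are available. Lean on these libraries where they do the work, as an engineer would, in place of code of your own. Each camera call takes 0.05 s, during which the arm holds its last target.

## Working session

There is one attempt and no reset: what is moved stays moved. The work goes in short steps, Python scripts to look and compute and a tool call to move; the robot and the scene stay as the last step left them, time stands still between calls to the robot, and variables do not carry over. Pictures are saved under pics/ and viewed, and the job is handed in when it is done.

Besides the shell and the picture viewer there is one more tool, called after "Emit:" in YAML: its name, and indented under it one key for each argument. apply_moves: Moves the arm, as the interface text tells. Its arguments: {"type":"object","properties":{"commands":{"type":"array","items":{"type":"object","properties":{"linear":{"type":"array","items":{"type":"number"}},"delta_rot":{"type":"array","items":{"type":"number"}},"fingers":{"type":"number"}}}}},"required":["commands"]}

```bash
mkdir -p pics; ls
python3 - <<'E'
from plant import state, eyes
import cv2,json
s=state();print(s)
for n in ["side","top","wrist"]:
    im=eyes.grab_frame(n);cv2.imwrite(f"pics/{n}0.png",im[:,:,::-1])
    print(n,eyes.camera_params(n))
E
```

```text
pics
{'time': 0.0, 'joint_pos': array([-1.28399532e+00,  5.33705191e-02,  1.61429481e+00,  5.43321039e-06,
        1.47601266e+00, -1.19018925e-01]), 'joint_vel': array([-1.66469859e-03,  2.20098481e-04, -2.44566895e-03,  6.22828299e-04,
       -2.73032349e-05,  5.50749267e-05]), 'joint_efforts': array([-7.67516849e-04, -3.93677866e+01, -3.70175850e+01, -5.99715077e-05,
        7.10883178e-03, -4.07617875e-06]), 'tool_pos': array([ 0.24653129, -0.57358843,  0.20665413]), 'tool_rot': array([-1.03922878e-03,  9.79483828e-01,  2.01520084e-01, -8.46733990e-05]), 'contact_force': array([-1.15239524,  0.19665834, -0.54510487]), 'ft_torque': array([ 0.02374429, -0.0402704 ,  0.03651885]), 'gripper_width': 1.0004728339331783}
side {'fx': 360.305520624158, 'fy': 360.305520624158, 'cx': 256.02515427422924, 'cy': 191.5667864402446, 'position': array([0.19492027, 0.97651818, 0.77968875]), 'rotation': array([ 0.07753277, -0.14561382,  0.86185252, -0.47957848])}
top {'fx': 378.4928333620218, 'fy': 378.4928333620218, 'cx': 253.33178395310006, 'cy': 188.96502678211795, 'position': array([ 0.37236675, -0.05659554,  1.12017961]), 'rotation': array([-0.05960122,  0.7074811 , -0.70227663,  0.05220845])}
wrist {'fx': 328.3255474950554, 'fy': 328.3255474950554, 'cx': 254.55821251676167, 'cy': 191.64722963130592, 'T_tool_cam': array([[-1.45236848e-04, -9.65148441e-01, -2.61703012e-01,
         6.58427908e-02],
       [ 9.99999793e-01,  2.38734264e-05, -6.43012158e-04,
         4.22431981e-04],
       [ 6.26849929e-04, -2.61703051e-01,  9.65148237e-01,
        -1.65822233e-01],
       [ 0.00000000e+00,  0.00000000e+00,  0.00000000e+00,
         1.00000000e+00]])}
```

View pics/side0.png

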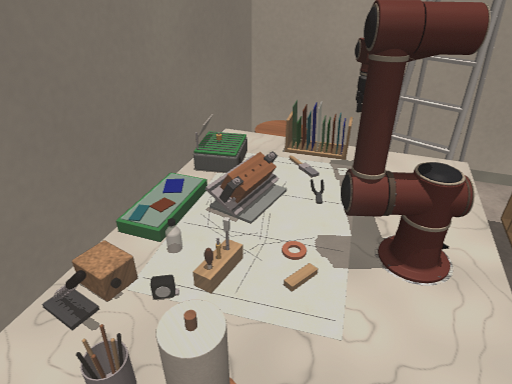

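View pics/top0.png

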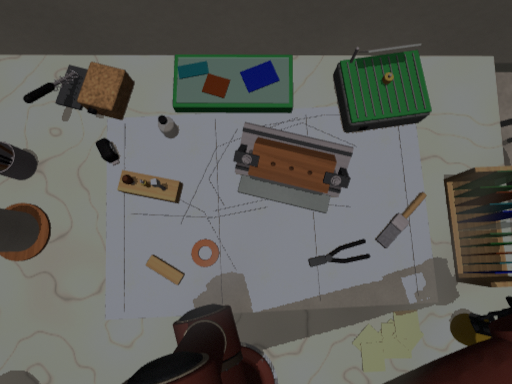

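View pics/wrist0.png

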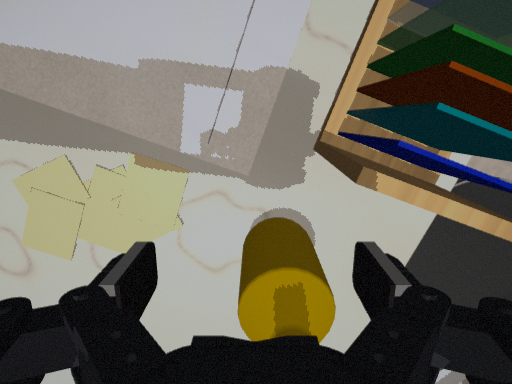

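Run:
```python
import cv2,numpy as np
t=cv2.imread('pics/top0.png');s=cv2.imread('pics/side0.png')
a=cv2.resize(t[110:220,100:210],(400,400),interpolation=3)
b=cv2.resize(t[110:220,225:365],(509,400),interpolation=3)
cv2.imwrite('pics/tc.png',cv2.resize(np.hstack([a,b])[:,:],(800,352)))
a=cv2.resize(s[205:295,180:260],(355,400),interpolation=3)
b=cv2.resize(s[140:220,200:300],(500,400),interpolation=3)
cv2.imwrite('pics/sc.png',cv2.resize(np.hstack([a,b]),(798,374)))
```

```text
(no output)
```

View pics/tc.png

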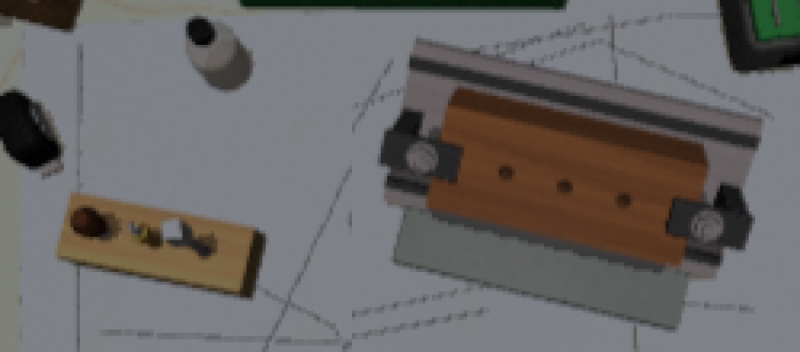

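View pics/sc.png

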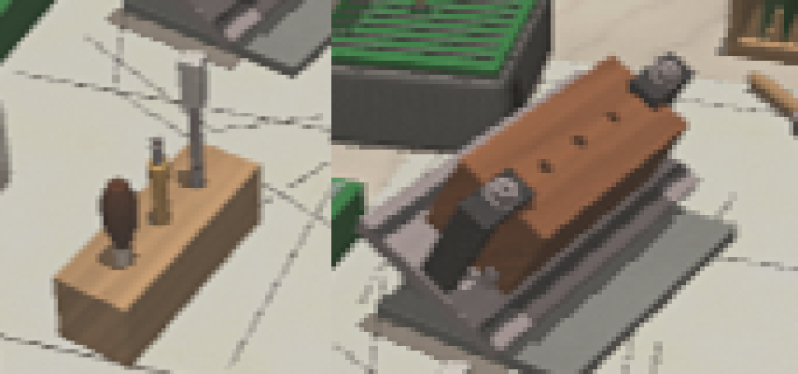

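```bash
cat > h.py <<'E'
import numpy as np
from scipy.spatial.transform import Rotation as R
from plant import state, eyes
def q2R(q): return R.from_quat([q[1],q[2],q[3],q[0]]).as_matrix()
def cam(n,s=None):
    p=eyes.camera_params(n)
    if n=="wrist":
        T=np.eye(4);T[:3,:3]=q2R(s['tool_rot']);T[:3,3]=s['tool_pos'];M=T@p['T_tool_cam']
        return p,M[:3,3],M[:3,:3]
    return p,np.array(p['position']),q2R(p['rotation'])
def ray(c,uv):
    p,o,M=c;d=M@np.array([(uv[0]-p['cx'])/p['fx'],(uv[1]-p['cy'])/p['fy'],1]);return o,d/np.linalg.norm(d)
def plane(c,uv,z):
    o,d=ray(c,uv);return o+d*(z-o[2])/d[2]
def tri(rs):
    A=sum(np.eye(3)-np.outer(d,d) for o,d in rs);b=sum((np.eye(3)-np.outer(d,d))@o for o,d in rs)
    X=np.linalg.solve(A,b);return X,[np.linalg.norm(np.cross(X-o,d)) for o,d in rs]
def proj(c,X):
    p,o,M=c;v=M.T@(np.array(X)-o);return np.array([p['cx']+p['fx']*v[0]/v[2],p['cy']+p['fy']*v[1]/v[2]])
E
python3 - <<'E'
from h import *
np.set_printoptions(precision=4,suppress=True)
t=cam('top');s=cam('side')
print(t[2],s[2])
for a,b in [((273.1,163.8),(245.9,175.8)),((291.6,168.1),(253.1,170.2)),((310,172.5),(260.6,165.1))]:
    print(tri([ray(t,a),ray(s,b)]))
f=lambda x,y:(100+x/3.2,110+y/3.2)
for c in [(75,192),(262,230),(250,295),(57,255)]: print('stand',plane(t,f(*c),.055))
print('grip',tri([ray(t,f(173,230)),ray(s,(180+190/4.14,205+57/4.14))]))
print('hole',plane(t,f(207,245),.055), plane(s,(180+193/4.14,205+183/4.14),.055))
print('burn',plane(t,f(90,222),.12),'cutter',plane(t,f(140,232),.12))
E
```

```text
[[ 0.0082 -0.9875  0.1576]
 [-0.9999 -0.0065  0.011 ]
 [-0.0098 -0.1577 -0.9874]] [[-0.9456 -0.1766  0.2733]
 [-0.3254  0.4976 -0.8041]
 [ 0.006  -0.8492 -0.528 ]]
(array([ 0.5988, -0.0976,  0.1339]), [np.float64(0.0007050257205829835), np.float64(0.000705025720583002)])
(array([ 0.5877, -0.1467,  0.1339]), [np.float64(0.0011188155978065272), np.float64(0.0011188155978065183)])
(array([ 0.5753, -0.1956,  0.1338]), [np.float64(0.0002246989821349122), np.float64(0.000224698982134821)])
stand [0.5953 0.3302 0.055 ]
stand [0.5616 0.1601 0.055 ]
stand [0.5029 0.1685 0.055 ]
stand [0.5377 0.3428 0.055 ]
grip (array([0.5439, 0.21  , 0.1652]), [np.float64(0.002408277588313776), np.float64(0.0024082775883135553)])
hole [0.5476 0.2088 0.055 ] [0.5464 0.2152 0.055 ]
burn [0.5559 0.2923 0.12  ] cutter [0.5477 0.2496 0.12  ]
```

```bash
cat >> h.py <<'E'
np.set_printoptions(precision=4,suppress=True)
def Rdown(yaw):  # tool x heading yaw deg, z down
    return R.from_euler('z',yaw,degrees=True).as_matrix()@np.diag([1,-1,-1.])
def delta(p,M,s=None):
    s=s or state();C=q2R(s['tool_rot'])
    print('linear',C.T@(np.array(p)-s['tool_pos']),'rot',np.degrees(R.from_matrix(C.T@M).as_rotvec()),'t',s['time'],'j',s['joint_pos'],'F',s['contact_force'])
E
python3 -c "
from h import *
delta([.546,.212,.35],Rdown(-11))"
```

```text
linear [ 0.5853 -0.6039 -0.142 ] rot [-0.0957  0.018  34.2518] t 0.15 j [-1.284   0.0533  1.614  -0.      1.476  -0.119 ] F [ 0.5437 -0.2859 -0.18  ]
```

Emit:
apply_moves:
  commands:
    - {"linear":[0,0,-0.05],"delta_rot":[0,0,0],"fingers":0}
    - {"linear":[0,0,-0.1],"delta_rot":[0,0,0],"fingers":0}
    - {"linear":[0,0,-0.142],"delta_rot":[0,0,0],"fingers":0}
    - {"linear":[0.035,-0.035,-0.142],"delta_rot":[0,0,4],"fingers":0}
    - {"linear":[0.07,-0.07,-0.142],"delta_rot":[0,0,8],"fingers":0}
    - {"linear":[0.105,-0.105,-0.142],"delta_rot":[0,0,12],"fingers":0}
    - {"linear":[0.14,-0.14,-0.142],"delta_rot":[0,0,16],"fingers":0}
    - {"linear":[0.175,-0.175,-0.142],"delta_rot":[0,0,20],"fingers":0}

```text
time: 0.95
tool_pos: [0.3386, -0.3424, 0.3495]
tool_rot: [-0.0, 1.0, 0.027, 0.0]
contact_force: [1.1, 0.2, 0.6]
gripper_width: 1.003
```

```bash
python3 -c "
from h import *
delta([.546,.212,.35],Rdown(-11))"
```

```text
linear [ 0.2365 -0.5426 -0.0003] rot [-0.0224 -0.0008 14.0478] t 0.95 j [-0.9458 -0.3378  1.7334  0.0003  1.7463  0.5718] F [1.1352 0.2111 0.6157]
```

Emit:
apply_moves:
  commands:
    - {"linear":[0.02,-0.045,0],"delta_rot":[0,0,2],"fingers":0}
    - {"linear":[0.04,-0.09,0],"delta_rot":[0,0,4],"fingers":0}
    - {"linear":[0.06,-0.135,0],"delta_rot":[0,0,6],"fingers":0}
    - {"linear":[0.08,-0.18,0],"delta_rot":[0,0,8],"fingers":0}
    - {"linear":[0.1,-0.225,0],"delta_rot":[0,0,10],"fingers":0}
    - {"linear":[0.12,-0.27,0],"delta_rot":[0,0,12],"fingers":0}
    - {"linear":[0.14,-0.315,0],"delta_rot":[0,0,14],"fingers":0}
    - {"linear":[0.16,-0.36,0],"delta_rot":[0,0,14],"fingers":0}

```text
time: 1.75
tool_pos: [0.4779, 0.0263, 0.3498]
tool_rot: [0.0, 0.996, -0.094, 0.0]
contact_force: [0.8, -0.3, 0.8]
gripper_width: 0.999
```

```bash
python3 -c "
from h import *
delta([.546,.212,.35],Rdown(-11))"
```

```text
linear [ 0.0322 -0.1952 -0.0002] rot [ 0.0078 -0.0245  0.2298] t 1.75 j [-0.1007 -0.3458  1.739  -0.0002  1.7479  1.6581] F [ 0.7939 -0.288   0.7546]
```

Emit:
apply_moves:
  commands:
    - {"linear":[0.008,-0.045,0],"delta_rot":[0,0,0],"fingers":0}
    - {"linear":[0.016,-0.09,0],"delta_rot":[0,0,0],"fingers":0}
    - {"linear":[0.024,-0.135,0],"delta_rot":[0,0,0],"fingers":0}
    - {"linear":[0.03,-0.175,0],"delta_rot":[0,0,0],"fingers":0}
    - {"linear":[0.032,-0.195,0],"delta_rot":[0,0,0],"fingers":0}
    - {"linear":[0.032,-0.195,0],"delta_rot":[0,0,0],"fingers":0}
    - {"linear":[0.032,-0.195,0],"delta_rot":[0,0,0],"fingers":0}
    - {"linear":[0.032,-0.195,0],"delta_rot":[0,0,0],"fingers":0}

```text
time: 2.55
tool_pos: [0.5454, 0.2088, 0.3499]
tool_rot: [0.0, 0.996, -0.094, -0.0]
contact_force: [-0.5, 0.1, -0.6]
gripper_width: 0.997
```

```bash
python3 -c "
from h import *
import cv2
delta([.546,.212,.35],Rdown(-11))
im=eyes.grab_frame('wrist')[:,:,::-1]
cv2.imwrite('pics/w1.png',im)
cv2.imwrite('pics/w1c.png',cv2.resize(im[60:310,130:430],(720,600),interpolation=3))"
```

```text
linear [-0.     -0.0033 -0.0001] rot [ 0.0201 -0.0008  0.1889] t 2.55 j [ 0.2384 -0.0891  1.5203 -0.0003  1.7106  1.9978] F [-0.4952  0.1451 -0.5861]
```

View pics/w1c.png

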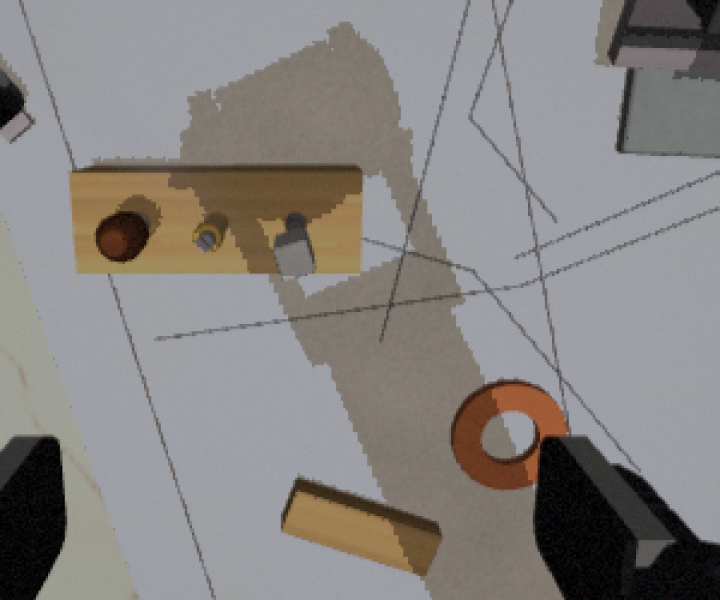

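```bash
python3 -c "
import cv2
im=cv2.imread('pics/w1.png')
cv2.imwrite('pics/w1d.png',cv2.resize(im[140:180,230:290]*1,(780,520),interpolation=0))"
```

```text
(no output)
```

View pics/w1d.png

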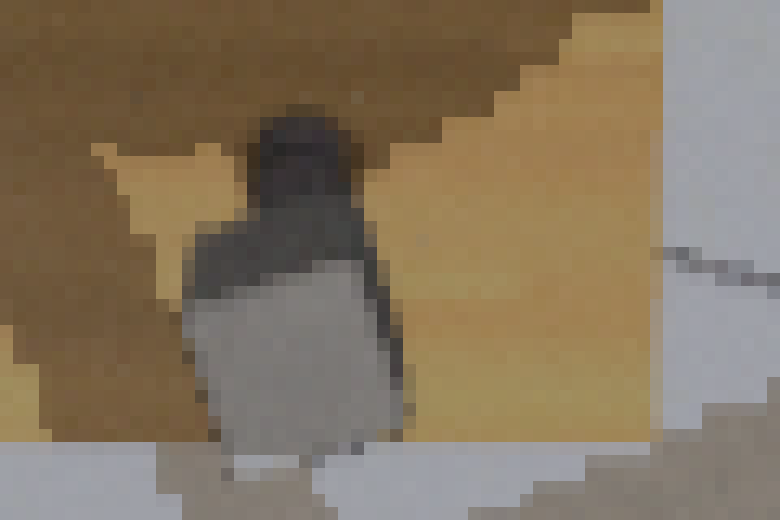

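```bash
python3 -c "
from h import *
s=state();c=cam('wrist',s)
P=[plane(c,(230+x/13,140+y/13),.167) for x,y in [(185,312),(365,262),(403,415),(228,470)]]
print(np.array(P),np.mean(P,0))
for i in range(4):
  d=P[(i+1)%4]-P[i];print(np.linalg.norm(d),np.degrees(np.arctan2(d[1],d[0])))
print('hole',plane(c,(230+300/13,140+170/13),.055))
# stand corners from crop, z .055
f=lambda x,y:(130+x/2.4,60+y/2.4)
for q in [(70,170),(362,168),(361,273),(77,273)]: print(plane(c,f(*q),.055))
print('cutter',plane(c,f(207,238),.128),'TCP px',proj(c,s['tool_pos']))
"
```

```text
[[0.5497 0.2188 0.167 ]
 [0.551  0.2034 0.167 ]
 [0.5378 0.2027 0.167 ]
 [0.5359 0.2179 0.167 ]] [0.5436 0.2107 0.167 ]
0.01547057958878331 -85.15126182330673
0.013269205214663826 -176.87148577555683
0.015346191865240636 96.96290712077669
0.013831868987238639 3.757195305952537
hole [0.5432 0.211  0.055 ]
[0.5981 0.3329 0.055 ]
[0.5675 0.1672 0.055 ]
[0.5066 0.1781 0.055 ]
[0.5385 0.3447 0.055 ]
cutter [0.5549 0.253  0.128 ] TCP px [253.7104 229.3655]
```

```bash
python3 -c "
from h import *
delta([.5436,.2107,.131],Rdown(4.7))"
```

```text
linear [-0.0023 -0.0017  0.2191] rot [  0.0109  -0.015  -15.5319] t 2.6 j [ 0.2381 -0.0894  1.5203 -0.0003  1.7105  1.9979] F [-0.2226  0.042   0.4539]
```

Emit:
apply_moves:
  commands:
    - {"linear":[-0.002,-0.002,0.03],"delta_rot":[0,0,-8],"fingers":135}
    - {"linear":[-0.002,-0.002,0.07],"delta_rot":[0,0,-15.5],"fingers":135}
    - {"linear":[-0.002,-0.002,0.11],"delta_rot":[0,0,-15.5],"fingers":135}
    - {"linear":[-0.002,-0.002,0.13],"delta_rot":[0,0,-15.5],"fingers":135}
    - {"linear":[-0.002,-0.002,0.13],"delta_rot":[0,0,-15.5],"fingers":135}
    - {"linear":[-0.002,-0.002,0.13],"delta_rot":[0,0,-15.5],"fingers":135}
    - {"linear":[-0.002,-0.002,0.13],"delta_rot":[0,0,-15.5],"fingers":135}
    - {"linear":[-0.002,-0.002,0.13],"delta_rot":[0,0,-15.5],"fingers":135}

```text
time: 3.4
tool_pos: [0.5452, 0.2122, 0.2225]
tool_rot: [-0.0, 0.999, 0.041, 0.002]
contact_force: [-0.1, 0.3, -0.1]
gripper_width: 0.469
```

```bash
python3 -c "
from h import *
import cv2
delta([.5436,.2107,.131],Rdown(4.7))
s=state();im=eyes.grab_frame('wrist')[:,:,::-1]
c=cam('wrist',s);print(s['tool_pos'],s['gripper_width'],proj(c,s['tool_pos']),proj(c,[.5436,.2107,.167]))
cv2.imwrite('pics/w2.png',im)"
```

```text
linear [-0.0021  0.0014  0.0915] rot [-0.0377 -0.2313  0.0326] t 3.4 j [ 0.244  -0.053   1.6943 -0.      1.4963  1.7322] F [-0.1411  0.3048 -0.0621]
[0.5452 0.2122 0.2225] 0.4687929785042281 [253.8032 229.1652] [255.9963 202.4036]
```

View pics/w2.png

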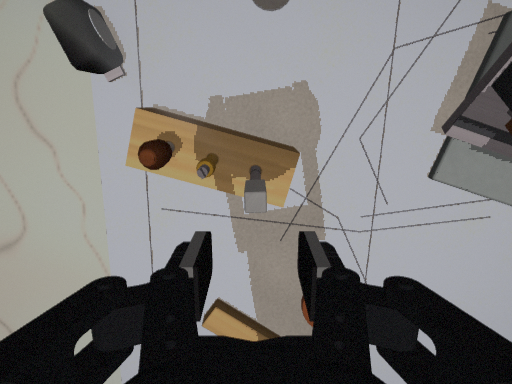

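Emit:
apply_moves:
  commands:
    - {"linear":[-0.001,0.001,0.03],"delta_rot":[0,-0.2,0],"fingers":135}
    - {"linear":[-0.001,0.001,0.06],"delta_rot":[0,-0.2,0],"fingers":135}
    - {"linear":[-0.001,0.001,0.08],"delta_rot":[0,-0.2,0],"fingers":135}
    - {"linear":[-0.001,0.001,0.091],"delta_rot":[0,-0.2,0],"fingers":135}
    - {"linear":[-0.001,0.001,0.091],"delta_rot":[0,-0.2,0],"fingers":135}
    - {"linear":[-0.001,0.001,0.091],"delta_rot":[0,-0.2,0],"fingers":135}
    - {"linear":[-0.001,0.001,0.091],"delta_rot":[0,-0.2,0],"fingers":135}
    - {"linear":[-0.001,0.001,0.091],"delta_rot":[0,-0.2,0],"fingers":135}

```text
time: 4.25
tool_pos: [0.5441, 0.2113, 0.1306]
tool_rot: [-0.0, 0.999, 0.041, -0.0]
contact_force: [0.0, 0.0, -0.5]
gripper_width: 0.472
```

```bash
python3 -c "
from h import *
import cv2
delta([.5445,.2107,.131],Rdown(4.7))
s=state();im=eyes.grab_frame('wrist')[:,:,::-1]
c=cam('wrist',s);print(s['tool_pos'],s['gripper_width'],proj(c,s['tool_pos']),proj(c,[.5445,.2107,.167]))
cv2.imwrite('pics/w3.png',im)"
```

```text
linear [ 0.0004  0.0006 -0.0004] rot [-0.0242  0.0411  0.0507] t 4.25 j [0.2426 0.0152 1.7831 0.0005 1.3439 1.7304] F [ 0.0479  0.0066 -0.4521]
[0.5441 0.2113 0.1306] 0.4717076099687566 [253.8031 229.1676] [254.8747 259.6521]
```

View pics/w3.png

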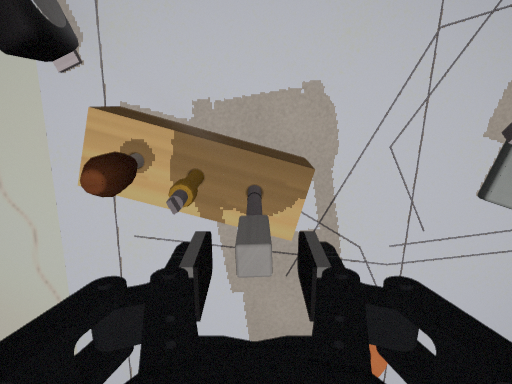

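Emit:
apply_moves:
  commands:
    - {"linear":[0,0,0],"delta_rot":[0,0,0],"fingers":180}
    - {"linear":[0,0,0],"delta_rot":[0,0,0],"fingers":225}
    - {"linear":[0,0,0],"delta_rot":[0,0,0],"fingers":255}
    - {"linear":[0,0,0],"delta_rot":[0,0,0],"fingers":255}
    - {"linear":[0,0,0],"delta_rot":[0,0,0],"fingers":255}
    - {"linear":[0,0,0],"delta_rot":[0,0,0],"fingers":255}
    - {"linear":[0,0,0],"delta_rot":[0,0,0],"fingers":255}
    - {"linear":[0,0,0],"delta_rot":[0,0,0],"fingers":255}

```text
time: 5.1
tool_pos: [0.5434, 0.2111, 0.1295]
tool_rot: [-0.0, 0.999, 0.041, -0.001]
contact_force: [0.8, -0.2, 5.4]
gripper_width: 0.164
```

```bash
python3 -c "
from h import *
import cv2
delta([.5445,.2107,.131],Rdown(4.7))
s=state();im=eyes.grab_frame('wrist')[:,:,::-1]
print(s['ft_torque'])
cv2.imwrite('pics/w4.png',im)"
```

```text
linear [ 0.001   0.0005 -0.0015] rot [-0.0086  0.1435  0.0509] t 5.1 j [0.2426 0.0161 1.7842 0.0006 1.3437 1.7303] F [ 0.8276 -0.2117  5.4466]
[ 0.0477  0.063  -0.0045]
```

View pics/w4.png

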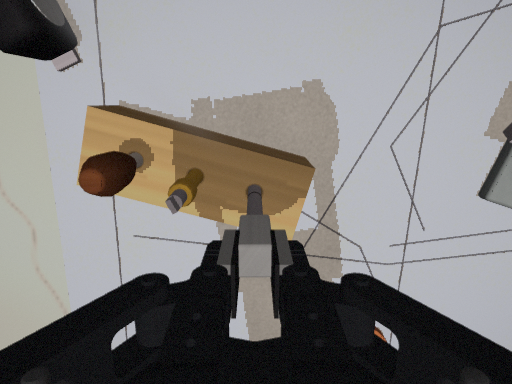

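Emit:
apply_moves:
  commands:
    - {"linear":[0,0,-0.01],"delta_rot":[0,0,0],"fingers":255}
    - {"linear":[0,0,-0.03],"delta_rot":[0,0,0],"fingers":255}
    - {"linear":[0,0,-0.06],"delta_rot":[0,0,0],"fingers":255}
    - {"linear":[0,0,-0.1],"delta_rot":[0,0,0],"fingers":255}
    - {"linear":[0,0,-0.14],"delta_rot":[0,0,0],"fingers":255}
    - {"linear":[0,0,-0.18],"delta_rot":[0,0,0],"fingers":255}
    - {"linear":[0,0,-0.2],"delta_rot":[0,0,0],"fingers":255}
    - {"linear":[0,0,-0.2],"delta_rot":[0,0,0],"fingers":255}

```text
time: 5.95
tool_pos: [0.5449, 0.2114, 0.333]
tool_rot: [-0.001, 0.999, 0.041, 0.001]
contact_force: [-1.4, 0.2, -1.2]
gripper_width: 0.168
```

```bash
python3 -c "
from h import *
import cv2
s=state();im=eyes.grab_frame('wrist')[:,:,::-1]
print(s['tool_pos'],s['contact_force'],s['gripper_width'])
c=cam('wrist',s)
for k in (36,.0,-.05,-.118): print(k,proj(c,s['tool_pos']+q2R(s['tool_rot'])@[0,0,-k if k<1 else -.036]))
cv2.imwrite('pics/w5.png',im)
cv2.imwrite('pics/w5c.png',cv2.resize(im[100:300,180:330],(600,800)[:2] if 0 else (450,600),interpolation=3))"
```

```text
[0.5449 0.2114 0.333 ] [-1.4352  0.2159 -1.1634] 0.16818482838191676
36 [253.5498 260.0253]
0.0 [253.8031 229.1679]
-0.05 [254.0254 202.0793]
-0.118 [254.2095 179.6461]
```

View pics/w5c.png

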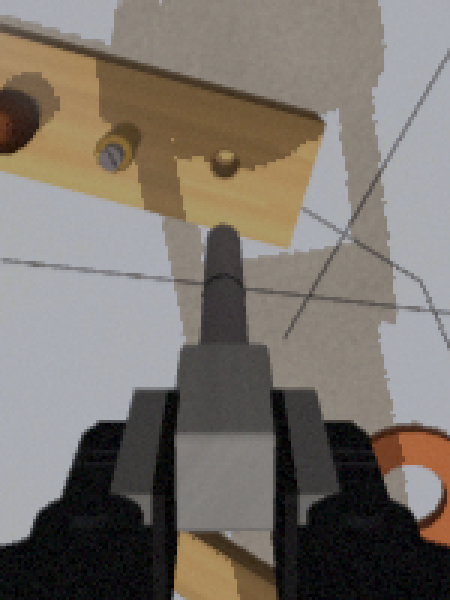

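```bash
cat >> h.py <<'E'
L=.1175
def base(psi):
    Z=R.from_euler('z',psi,degrees=True).as_matrix()
    return Z@np.array([.8660254,0,.5]),Z@np.array([0,1.,0]),Z@np.array([-.5,0,.8660254])
def Rtool(psi):
    x,y,z=base(psi);return np.array([x,-y,-z]).T
def totip(mouth,h,psi,s=None):
    z=base(psi)[2];delta(np.array(mouth)+z*(h+L),Rtool(psi),s)
E
python3 -c "
from h import *
totip([.5988,-.0976,.1339],.09,-13.5)"
```

```text
linear [-0.0695  0.2797  0.0162] rot [-4.7779 29.8458 17.8335] t 6.0 j [ 0.2424 -0.0877  1.5515  0.0006  1.6794  1.7303] F [ 0.3351  0.2581 -2.3226]
```

Emit:
apply_moves:
  commands:
    - {"linear":[-0.01,0.04,0.002],"delta_rot":[-0.7,4.3,2.5],"fingers":255}
    - {"linear":[-0.02,0.08,0.004],"delta_rot":[-1.4,8.5,5.1],"fingers":255}
    - {"linear":[-0.03,0.12,0.007],"delta_rot":[-2.0,12.8,7.6],"fingers":255}
    - {"linear":[-0.04,0.16,0.009],"delta_rot":[-2.7,17.1,10.2],"fingers":255}
    - {"linear":[-0.05,0.2,0.012],"delta_rot":[-3.4,21.3,12.7],"fingers":255}
    - {"linear":[-0.06,0.24,0.014],"delta_rot":[-4.1,25.6,15.3],"fingers":255}
    - {"linear":[-0.0695,0.28,0.016],"delta_rot":[-4.8,29.8,17.8],"fingers":255}
    - {"linear":[-0.0695,0.28,0.016],"delta_rot":[-4.8,29.8,17.8],"fingers":255}

```text
time: 6.8
tool_pos: [0.4942, -0.0773, 0.3067]
tool_rot: [0.032, 0.96, -0.117, 0.252]
contact_force: [-0.2, 0.3, -1.2]
gripper_width: 0.171
```

```bash
cat > look.py <<'E'
import sys,cv2
from h import *
n=sys.argv[1]
s=state();im=eyes.grab_frame('wrist')[:,:,::-1]
cv2.imwrite(f'pics/{n}.png',im)
cv2.imwrite(f'pics/{n}c.png',cv2.resize(im[60:210,155:355],(800,600),interpolation=3))
np.savez(f'pics/{n}.npz',**{k:s[k] for k in('tool_pos','tool_rot')})
E
python3 look.py w6; python3 -c "
from h import *
totip([.5988,-.0976,.1339],.09,-13.5)"
```

```text
linear [ 0.0046 -0.0026 -0.0038] rot [ 0.1677  0.519  -0.1964] t 6.85 j [-0.3248 -0.6931  2.099   0.0435  1.2229  1.4817] F [ 0.4819  0.3228 -1.226 ]
```

View pics/w6.png

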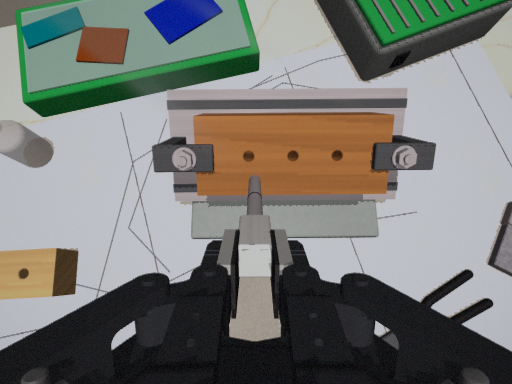

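```bash
cat > holes.py <<'E'
import sys,cv2
from h import *
def find(n,approx,r=9):
    im=cv2.imread(f'pics/{n}.png');g=im[:,:,2].astype(float)
    out=[]
    for u,v in approx:
        w=g[v-r:v+r+1,u-r:u+r+1];m=w.max()*0+np.median(w);k=np.clip(m*.75-w,0,None)
        yy,xx=np.mgrid[v-r:v+r+1,u-r:u+r+1];out.append(((k*xx).sum()/k.sum(),(k*yy).sum()/k.sum()))
    return np.array(out)
def locate(n,approx,p0=[.5877,-.1467,.1339],psi=-13.5):
    s=dict(np.load(f'pics/{n}.npz'));c=cam('wrist',s);uv=find(n,approx);print(uv)
    nz=base(psi)[2];P=[]
    for q in uv:
        o,d=ray(c,q);P.append(o+d*(nz@(np.array(p0)-o))/(nz@d))
    return np.array(P)
E
python3 -c "
from holes import *
P=locate('w6',[(249,156),(293,156),(337,156)]);print(P,np.linalg.norm(np.diff(P,axis=0),axis=1))
d=P[0]-P[2];print(d/np.linalg.norm(d),np.degrees(np.arctan2(-d[0],d[1])))
t=cam('top');si=cam('side')
for p in P: print(proj(t,p),proj(si,p))
"
```

```text
[[248.2312 155.5664]
 [292.7615 154.781 ]
 [336.9151 154.2675]]
[[ 0.5996 -0.0967  0.1338]
 [ 0.5883 -0.1458  0.1341]
 [ 0.5768 -0.1944  0.1342]] [0.0504 0.05  ]
[ 0.2268  0.9739 -0.004 ] -13.106010169897777
[272.7159 163.2409] [245.7925 175.9309]
[291.1821 167.4709] [253.1753 170.3052]
[309.564  171.7937] [260.1746 165.0675]
```

```bash
python3 -c "
from h import *
totip([.5994,-.0969,.1338],.025,-13.2)"
```

```text
linear [ 0.0055 -0.0032  0.0615] rot [ 0.3166  0.5191 -0.4568] t 6.85 j [-0.3248 -0.6931  2.099   0.0435  1.2229  1.4817] F [ 0.4819  0.3228 -1.226 ]
```

Emit:
apply_moves:
  commands:
    - {"linear":[0.0055,-0.003,0.015],"delta_rot":[0.3,0.5,-0.4],"fingers":255}
    - {"linear":[0.0055,-0.003,0.03],"delta_rot":[0.3,0.5,-0.4],"fingers":255}
    - {"linear":[0.0055,-0.003,0.045],"delta_rot":[0.3,0.5,-0.4],"fingers":255}
    - {"linear":[0.0055,-0.003,0.055],"delta_rot":[0.3,0.5,-0.4],"fingers":255}
    - {"linear":[0.0055,-0.003,0.0615],"delta_rot":[0.3,0.5,-0.4],"fingers":255}
    - {"linear":[0.0055,-0.003,0.0615],"delta_rot":[0.3,0.5,-0.4],"fingers":255}
    - {"linear":[0.0055,-0.003,0.0615],"delta_rot":[0.3,0.5,-0.4],"fingers":255}
    - {"linear":[0.0055,-0.003,0.0615],"delta_rot":[0.3,0.5,-0.4],"fingers":255}

```text
time: 7.65
tool_pos: [0.533, -0.0791, 0.2635]
tool_rot: [0.03, 0.959, -0.109, 0.261]
contact_force: [-0.0, 0.4, -1.5]
gripper_width: 0.168
```

```bash
python3 look.py w7; python3 -c "
from h import *
totip([.5994,-.0969,.1338],.025,-13.2)
s=state();c=cam('wrist',s);C=q2R(s['tool_rot']);print(proj(c,s['tool_pos']+C@[0,0,L]),proj(c,s['tool_pos']+C@[.0035,0,L]),proj(c,[.5994,-.0969,.1338]))"
```

```text
linear [-0.0054  0.0021  0.0043] rot [-0.0853 -0.4541  0.2085] t 7.7 j [-0.3091 -0.5829  2.1104  0.0468  1.0845  1.4773] F [ 0.3794  0.2949 -1.174 ]
[254.1317 179.7828] [254.128  175.9203] [256.5401 179.5186]
```

View pics/w7c.png

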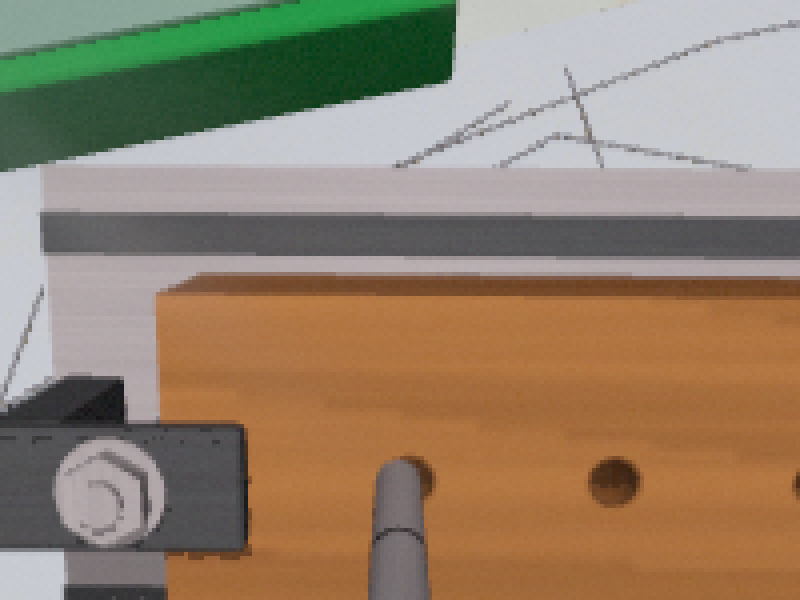

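```bash
python3 -c "
from holes import *
P=locate('w7',[(308,180),(357,180)],[.5883,-.1458,.1341],-13.2);print(P,np.linalg.norm(np.diff(P,axis=0),axis=1))
by=base(-13.2)[1];print(P[0]+.05*by,P[1]+.1*by)
totip(P[0]+.05*by,.025,-13.2)
"
```

```text
[[308.5973 179.1636]
 [359.8952 179.4815]]
[[ 0.5882 -0.1463  0.1341]
 [ 0.5767 -0.195   0.134 ]] [0.05]
[ 0.5996 -0.0976  0.1341] [ 0.5995 -0.0977  0.134 ]
linear [-0.005   0.0027  0.0042] rot [-0.0853 -0.4541  0.2085] t 7.7 j [-0.3091 -0.5829  2.1104  0.0468  1.0845  1.4773] F [ 0.3794  0.2949 -1.174 ]
```

Emit:
apply_moves:
  commands:
    - {"linear":[-0.005,0.0025,0.0],"delta_rot":[-0.1,-0.4,0.2],"fingers":255}
    - {"linear":[-0.005,0.0025,0.01],"delta_rot":[-0.1,-0.4,0.2],"fingers":255}
    - {"linear":[-0.005,0.0025,0.019],"delta_rot":[-0.1,-0.4,0.2],"fingers":255}
    - {"linear":[-0.005,0.0025,0.019],"delta_rot":[-0.1,-0.4,0.2],"fingers":255}
    - {"linear":[-0.005,0.0025,0.019],"delta_rot":[-0.1,-0.4,0.2],"fingers":255}
    - {"linear":[-0.005,0.0025,0.019],"delta_rot":[-0.1,-0.4,0.2],"fingers":255}
    - {"linear":[-0.005,0.0025,0.019],"delta_rot":[-0.1,-0.4,0.2],"fingers":255}
    - {"linear":[-0.005,0.0025,0.019],"delta_rot":[-0.1,-0.4,0.2],"fingers":255}

```text
time: 8.5
tool_pos: [0.5374, -0.0828, 0.2441]
tool_rot: [0.03, 0.96, -0.111, 0.257]
contact_force: [0.9, 0.8, -0.7]
gripper_width: 0.165
```

```bash
python3 look.py w8; python3 -c "
from h import *
totip([.5996,-.0977,.1341],.01,-13.2)
s=state();c=cam('wrist',s);C=q2R(s['tool_rot']);print(proj(c,s['tool_pos']+C@[0,0,L]),proj(c,s['tool_pos']+C@[.0035,0,L]),proj(c,[.5994,-.0969,.1338]))"
```

```text
linear [ 0.0004  0.0003 -0.0003] rot [ 0.0105 -0.0026  0.0046] t 8.55 j [-0.3128 -0.5538  2.1223  0.0472  1.0513  1.4758] F [ 0.0075 -0.2189 -1.5144]
[254.1324 179.7855] [254.1287 175.923 ] [253.6845 177.4366]
```

View pics/w8c.png

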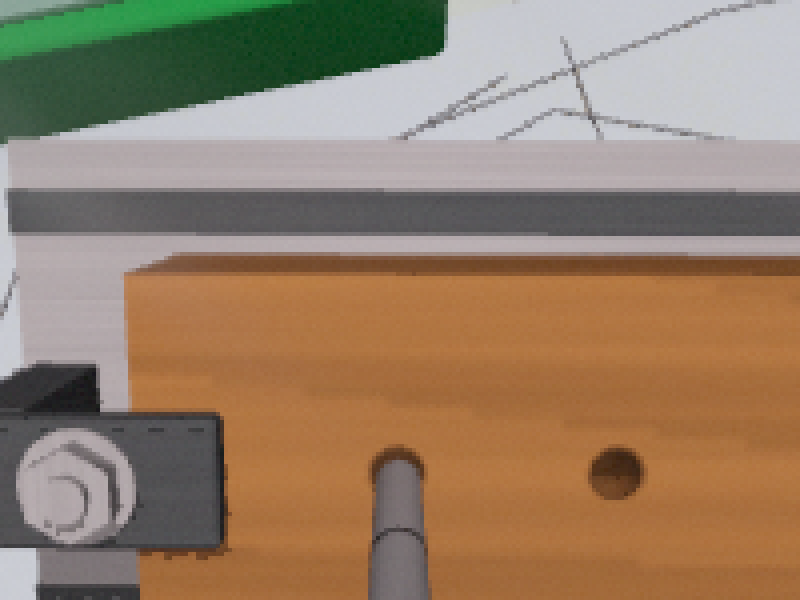

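Emit:
apply_moves:
  commands:
    - {"linear":[0.0003,0.0,0.005],"delta_rot":[0,0,0],"fingers":255}
    - {"linear":[0.0003,0.0,0.01],"delta_rot":[0,0,0],"fingers":255}
    - {"linear":[0.0003,0.0,0.014],"delta_rot":[0,0,0],"fingers":255}
    - {"linear":[0.0003,0.0,0.018],"delta_rot":[0,0,0],"fingers":255}
    - {"linear":[0.0003,0.0,0.022],"delta_rot":[0,0,0],"fingers":255}
    - {"linear":[0.0003,0.0,0.026],"delta_rot":[0,0,0],"fingers":255}
    - {"linear":[0.0003,0.0,0.03],"delta_rot":[0,0,0],"fingers":255}
    - {"linear":[0.0003,0.0,0.03],"delta_rot":[0,0,0],"fingers":255}

```text
time: 9.35
tool_pos: [0.552, -0.0862, 0.2168]
tool_rot: [0.03, 0.96, -0.111, 0.256]
contact_force: [-0.4, 0.4, -1.4]
gripper_width: 0.168
```

```bash
cat > st.py <<'E'
from h import *
import sys
m=np.array(eval(sys.argv[1]));psi=-13.2
s=state();C=q2R(s['tool_rot']);B=np.array(base(psi)).T
tip=s['tool_pos']+C@[0,0,L]
print('tip in hole frame mm',B.T@(tip-m)*1e3,'F in hole frame',B.T@s['contact_force'],'T',s['ft_torque'],'t',s['time'],'w',s['gripper_width'])
totip(m,float(sys.argv[2]),psi,s)
E
python3 st.py "[.5996,-.0977,.1341]" -.04
```

```text
tip in hole frame mm [ -1.2688   0.3243 -21.3545] F in hole frame [-1.1291  0.3148 -0.9807] T [0.0657 0.4007 0.0276] t 9.35 w 0.16750250142303075
linear [0.0011 0.0003 0.0186] rot [ 0.0041  0.11   -0.0006] t 9.35 j [-0.3097 -0.4908  2.1258  0.0473  0.9868  1.4759] F [-0.4027  0.4178 -1.4138]
```

Emit:
apply_moves:
  commands:
    - {"linear":[0.0005,0.0,0.004],"delta_rot":[0,0,0],"fingers":255}
    - {"linear":[0.0005,0.0,0.008],"delta_rot":[0,0,0],"fingers":255}
    - {"linear":[0.0005,0.0,0.012],"delta_rot":[0,0,0],"fingers":255}
    - {"linear":[0.0005,0.0,0.016],"delta_rot":[0,0,0],"fingers":255}
    - {"linear":[0.0005,0.0,0.02],"delta_rot":[0,0,0],"fingers":255}
    - {"linear":[0.0005,0.0,0.022],"delta_rot":[0,0,0],"fingers":255}
    - {"linear":[0.0005,0.0,0.022],"delta_rot":[0,0,0],"fingers":255}
    - {"linear":[0.0005,0.0,0.022],"delta_rot":[0,0,0],"fingers":255}

```text
time: 10.15
tool_pos: [0.5633, -0.0888, 0.199]
tool_rot: [0.03, 0.96, -0.111, 0.257]
contact_force: [0.0, 0.1, -1.3]
gripper_width: 0.167
```

```bash
python3 st.py "[.5996,-.0977,.1341]" -.05
```

```text
tip in hole frame mm [  0.0243   0.3235 -42.6064] F in hole frame [-0.6625  0.1366 -1.1457] T [0.1654 0.4592 0.0775] t 10.15 w 0.16690797169716542
linear [-0.0001  0.0003  0.0074] rot [0.0061 0.0354 0.0024] t 10.15 j [-0.3075 -0.4432  2.1235  0.0475  0.9401  1.4759] F [ 0.0303  0.1332 -1.3234]
```

Emit:
apply_moves:
  commands:
    - {"linear":[0.0,0.0,0.001],"delta_rot":[0,0,0],"fingers":255}
    - {"linear":[0.0,0.0,0.002],"delta_rot":[0,0,0],"fingers":255}
    - {"linear":[0.0,0.0,0.003],"delta_rot":[0,0,0],"fingers":255}
    - {"linear":[0.0,0.0,0.004],"delta_rot":[0,0,0],"fingers":255}
    - {"linear":[0.0,0.0,0.005],"delta_rot":[0,0,0],"fingers":255}
    - {"linear":[0.0,0.0,0.006],"delta_rot":[0,0,0],"fingers":255}
    - {"linear":[0.0,0.0,0.006],"delta_rot":[0,0,0],"fingers":255}
    - {"linear":[0.0,0.0,0.006],"delta_rot":[0,0,0],"fingers":255}

```text
time: 10.95
tool_pos: [0.5662, -0.0895, 0.1937]
tool_rot: [0.03, 0.96, -0.111, 0.257]
contact_force: [-0.5, 0.6, -1.8]
gripper_width: 0.169
```

```bash
python3 st.py "[.5996,-.0977,.1341]" -.058
```

```text
tip in hole frame mm [ -0.0706   0.2932 -48.7053] F in hole frame [-1.4346  0.4532 -1.2429] T [ 0.1335  0.4683 -0.0241] t 10.95 w 0.16858196876825585
linear [-0.      0.0003  0.0093] rot [0.0096 0.0377 0.0051] t 10.95 j [-0.307  -0.4298  2.1231  0.0476  0.9272  1.4758] F [-0.5011  0.583  -1.7937]
```

Emit:
apply_moves:
  commands:
    - {"linear":[0.0,0.0,0.001],"delta_rot":[0,0,0],"fingers":255}
    - {"linear":[0.0,0.0,0.002],"delta_rot":[0,0,0],"fingers":255}
    - {"linear":[0.0,0.0,0.003],"delta_rot":[0,0,0],"fingers":255}
    - {"linear":[0.0,0.0,0.004],"delta_rot":[0,0,0],"fingers":255}
    - {"linear":[0.0,0.0,0.005],"delta_rot":[0,0,0],"fingers":255}
    - {"linear":[0.0,0.0,0.006],"delta_rot":[0,0,0],"fingers":255}
    - {"linear":[0.0,0.0,0.007],"delta_rot":[0,0,0],"fingers":255}
    - {"linear":[0.0,0.0,0.008],"delta_rot":[0,0,0],"fingers":255}

```text
time: 11.75
tool_pos: [0.5701, -0.0905, 0.1867]
tool_rot: [0.03, 0.96, -0.111, 0.257]
contact_force: [-0.1, 1.0, -1.4]
gripper_width: 0.164
```

```bash
python3 st.py "[.5996,-.0977,.1341]" -.060
```

```text
tip in hole frame mm [ -0.0309   0.2958 -56.7305] F in hole frame [-0.9815  0.9381 -1.0544] T [0.1892 0.4918 0.0629] t 11.75 w 0.16426260818226848
linear [-0.      0.0003  0.0033] rot [0.0085 0.0343 0.0024] t 11.75 j [-0.3062 -0.4117  2.1221  0.0478  0.91    1.4757] F [-0.1     0.9871 -1.4039]
```

Emit:
apply_moves:
  commands:
    - {"linear":[0.0,0.0,0.001],"delta_rot":[0,0,0],"fingers":255}
    - {"linear":[0.0,0.0,0.0015],"delta_rot":[0,0,0],"fingers":255}
    - {"linear":[0.0,0.0,0.002],"delta_rot":[0,0,0],"fingers":255}
    - {"linear":[0.0,0.0,0.0025],"delta_rot":[0,0,0],"fingers":255}
    - {"linear":[0.0,0.0,0.003],"delta_rot":[0,0,0],"fingers":255}
    - {"linear":[0.0,0.0,0.0035],"delta_rot":[0,0,0],"fingers":255}
    - {"linear":[0.0,0.0,0.004],"delta_rot":[0,0,0],"fingers":255}
    - {"linear":[0.0,0.0,0.004],"delta_rot":[0,0,0],"fingers":255}

```text
time: 12.55
tool_pos: [0.5721, -0.0908, 0.1857]
tool_rot: [0.03, 0.96, -0.111, 0.257]
contact_force: [-12.3, 2.6, 9.7]
gripper_width: 0.167
```

```bash
python3 st.py "[.5996,-.0977,.1341]" -.060; python3 look.py w9
```

```text
tip in hole frame mm [  1.2835   0.3923 -58.6475] F in hole frame [-6.0297 -0.2699 14.6509] T [0.4101 1.4636 0.0025] t 12.55 w 0.16705419625478873
linear [-0.0013  0.0004  0.0014] rot [0.0096 0.0041 0.0342] t 12.55 j [-0.3056 -0.405   2.1192  0.0476  0.9057  1.4756] F [-12.2774   2.6024   9.6732]
```

View pics/w9c.png

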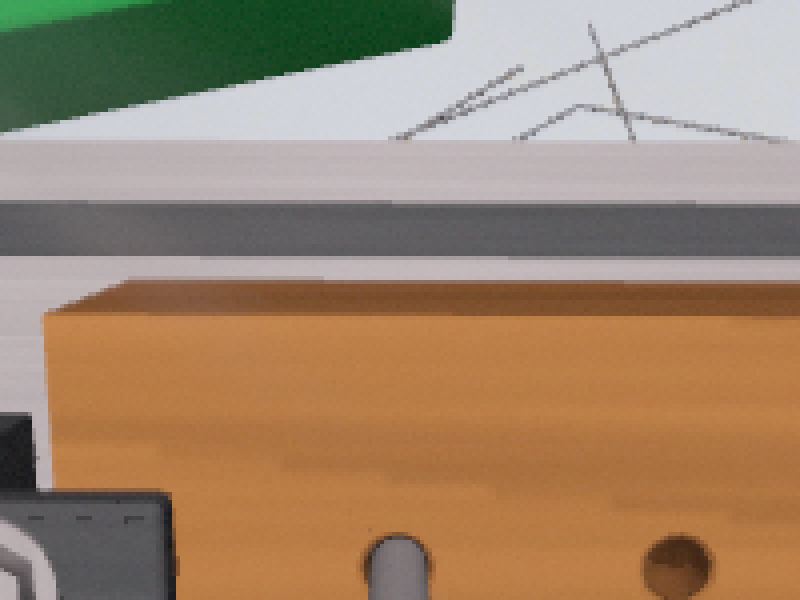

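Emit:
apply_moves:
  commands:
    - {"linear":[0.0,0.0,-0.006],"delta_rot":[0,0,0],"fingers":255}
    - {"linear":[0.0,0.0,-0.018],"delta_rot":[0,0,0],"fingers":255}
    - {"linear":[0.0,0.0,-0.03],"delta_rot":[0,0,0],"fingers":255}
    - {"linear":[0.0,0.0,-0.045],"delta_rot":[0,0,0],"fingers":255}
    - {"linear":[0.0,0.0,-0.06],"delta_rot":[0,0,0],"fingers":255}
    - {"linear":[0.0,0.0,-0.075],"delta_rot":[0,0,0],"fingers":255}
    - {"linear":[0.0,0.0,-0.078],"delta_rot":[0,0,0],"fingers":255}
    - {"linear":[0.0,0.01,-0.078],"delta_rot":[0,0,0],"fingers":255}

```text
time: 13.4
tool_pos: [0.5322, -0.0914, 0.2525]
tool_rot: [0.03, 0.959, -0.11, 0.258]
contact_force: [-0.1, -0.1, -1.0]
gripper_width: 0.164
```

```bash
python3 st.py "[.5882,-.1463,.1341]" .01
```

```text
tip in hole frame mm [ 1.3541 40.7045 18.5856] F in hole frame [-0.611  -0.1097 -0.8298] T [ 0.0508  0.3647 -0.0182] t 13.4 w 0.16400721937128587
linear [-0.0012  0.0406  0.0086] rot [-0.0307 -0.1254  0.0939] t 13.4 j [-0.3392 -0.5718  2.1203  0.0628  1.0707  1.4448] F [-0.1362 -0.0807 -1.0241]
```

Emit:
apply_moves:
  commands:
    - {"linear":[-0.001,0.015,0.0],"delta_rot":[0,-0.1,0.1],"fingers":255}
    - {"linear":[-0.001,0.03,0.0],"delta_rot":[0,-0.1,0.1],"fingers":255}
    - {"linear":[-0.001,0.04,0.0],"delta_rot":[0,-0.1,0.1],"fingers":255}
    - {"linear":[-0.001,0.04,0.004],"delta_rot":[0,-0.1,0.1],"fingers":255}
    - {"linear":[-0.001,0.04,0.0085],"delta_rot":[0,-0.1,0.1],"fingers":255}
    - {"linear":[-0.001,0.04,0.0085],"delta_rot":[0,-0.1,0.1],"fingers":255}
    - {"linear":[-0.001,0.04,0.0085],"delta_rot":[0,-0.1,0.1],"fingers":255}
    - {"linear":[-0.001,0.04,0.0085],"delta_rot":[0,-0.1,0.1],"fingers":255}

```text
time: 14.2
tool_pos: [0.5261, -0.131, 0.2431]
tool_rot: [0.029, 0.96, -0.111, 0.256]
contact_force: [-0.2, -0.2, -0.2]
gripper_width: 0.165
```

```bash
python3 st.py "[.5882,-.1463,.1341]" .01; python3 look.py w10
```

```text
tip in hole frame mm [-1.1258  0.7719  8.864 ] F in hole frame [-0.2402 -0.2113 -0.1054] T [0.1329 0.3959 0.0423] t 14.2 w 0.16463558098365094
linear [ 0.0009  0.0007 -0.0011] rot [-0.0187  0.132  -0.0566] t 14.2 j [-0.4403 -0.5584  2.1262  0.1192  1.0651  1.3312] F [-0.1995 -0.1703 -0.2113]
```

View pics/w10c.png

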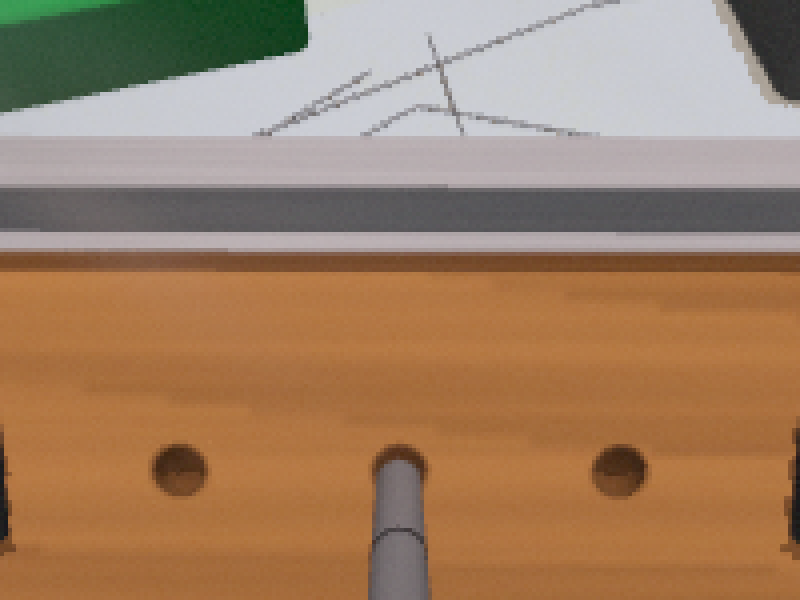

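Emit:
apply_moves:
  commands:
    - {"linear":[0.0008,0.0003,0.005],"delta_rot":[0,0.1,0],"fingers":255}
    - {"linear":[0.0008,0.0003,0.011],"delta_rot":[0,0.1,0],"fingers":255}
    - {"linear":[0.0008,0.0003,0.017],"delta_rot":[0,0.1,0],"fingers":255}
    - {"linear":[0.0008,0.0003,0.024],"delta_rot":[0,0.1,0],"fingers":255}
    - {"linear":[0.0008,0.0003,0.031],"delta_rot":[0,0.1,0],"fingers":255}
    - {"linear":[0.0008,0.0003,0.038],"delta_rot":[0,0.1,0],"fingers":255}
    - {"linear":[0.0008,0.0003,0.045],"delta_rot":[0,0.1,0],"fingers":255}
    - {"linear":[0.0008,0.0003,0.047],"delta_rot":[0,0.1,0],"fingers":255}

```text
time: 15.05
tool_pos: [0.5491, -0.1371, 0.2011]
tool_rot: [0.029, 0.96, -0.112, 0.256]
contact_force: [0.4, 0.7, -2.2]
gripper_width: 0.168
```

```bash
python3 st.py "[.5882,-.1463,.1341]" -.045
```

```text
tip in hole frame mm [ -1.5669   0.0354 -39.4384] F in hole frame [-0.923   0.7918 -2.056 ] T [ 0.0748  0.3509 -0.0485] t 15.05 w 0.16784702019083042
linear [0.0013 0.     0.0056] rot [-0.0117  0.1531 -0.1105] t 15.05 j [-0.4297 -0.4581  2.1298  0.1207  0.961   1.3299] F [ 0.4034  0.7187 -2.242 ]
```

Emit:
apply_moves:
  commands:
    - {"linear":[0.0006,0.0,0.001],"delta_rot":[0,0,0],"fingers":255}
    - {"linear":[0.0006,0.0,0.002],"delta_rot":[0,0,0],"fingers":255}
    - {"linear":[0.0006,0.0,0.003],"delta_rot":[0,0,0],"fingers":255}
    - {"linear":[0.0006,0.0,0.004],"delta_rot":[0,0,0],"fingers":255}
    - {"linear":[0.0006,0.0,0.005],"delta_rot":[0,0,0],"fingers":255}
    - {"linear":[0.0006,0.0,0.006],"delta_rot":[0,0,0],"fingers":255}
    - {"linear":[0.0006,0.0,0.007],"delta_rot":[0,0,0],"fingers":255}
    - {"linear":[0.0006,0.0,0.007],"delta_rot":[0,0,0],"fingers":255}

```text
time: 15.85
tool_pos: [0.5534, -0.1382, 0.1978]
tool_rot: [0.03, 0.959, -0.112, 0.257]
contact_force: [-4.4, 1.7, 2.4]
gripper_width: 0.168
```

```bash
python3 st.py "[.5882,-.1463,.1341]" -.057
```

```text
tip in hole frame mm [  0.9338  -0.1043 -44.4933] F in hole frame [-2.8334  0.6446  4.4583] T [0.3589 0.873  0.0822] t 15.85 w 0.16760751087630435
linear [-0.0009 -0.0001  0.0125] rot [ 0.0128  0.0049 -0.0853] t 15.85 j [-0.4278 -0.4437  2.126   0.1208  0.9476  1.3301] F [-4.412   1.697   2.4443]
```

Emit:
apply_moves:
  commands:
    - {"linear":[0.0,0.0,0.0005],"delta_rot":[0,0,0],"fingers":255}
    - {"linear":[0.0,0.0,0.001],"delta_rot":[0,0,0],"fingers":255}
    - {"linear":[0.0,0.0,0.0015],"delta_rot":[0,0,0],"fingers":255}
    - {"linear":[0.0,0.0,0.0015],"delta_rot":[0,0,0],"fingers":255}
    - {"linear":[0.0,0.0,0.0015],"delta_rot":[0,0,0],"fingers":255}
    - {"linear":[0.0,0.0,0.0015],"delta_rot":[0,0,0],"fingers":255}
    - {"linear":[0.0,0.0,0.0015],"delta_rot":[0,0,0],"fingers":255}
    - {"linear":[0.0,0.0,0.0015],"delta_rot":[0,0,0],"fingers":255}

```text
time: 16.65
tool_pos: [0.5544, -0.1385, 0.1982]
tool_rot: [0.03, 0.959, -0.112, 0.258]
contact_force: [-11.1, 4.3, 9.4]
gripper_width: 0.163
```

```bash
python3 st.py "[.5882,-.1463,.1341]" -.045; python3 look.py w11
```

```text
tip in hole frame mm [  2.0553  -0.1344 -44.6393] F in hole frame [-5.5212  1.6935 14.0373] T [0.5265 1.3764 0.1379] t 16.65 w 0.16289531724784467
linear [-0.0019 -0.0001  0.0004] rot [ 0.0211 -0.0536 -0.0597] t 16.65 j [-0.4274 -0.4419  2.1244  0.1207  0.9464  1.33  ] F [-11.1016   4.3433   9.396 ]
```

View pics/w11c.png

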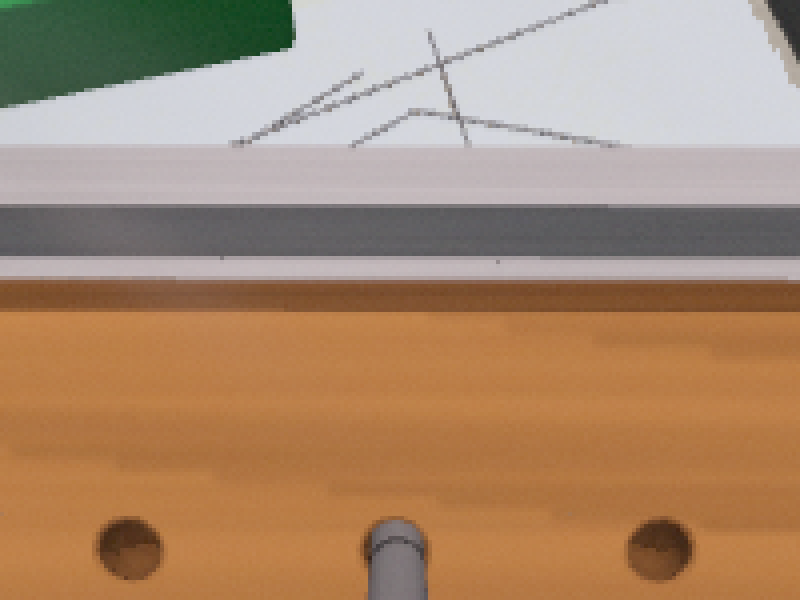

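Emit:
apply_moves:
  commands:
    - {"linear":[-0.0005,0.0,-0.0008],"delta_rot":[0,0,0],"fingers":255}
    - {"linear":[-0.0005,0.0,-0.0016],"delta_rot":[0,0,0],"fingers":255}
    - {"linear":[-0.0005,0.0,-0.0016],"delta_rot":[0,0,0],"fingers":255}
    - {"linear":[-0.0005,0.0,-0.0016],"delta_rot":[0,0,0],"fingers":255}
    - {"linear":[-0.0005,0.0,-0.0016],"delta_rot":[0,0,0],"fingers":255}
    - {"linear":[-0.0005,0.0,-0.0016],"delta_rot":[0,0,0],"fingers":255}
    - {"linear":[-0.0005,0.0,-0.0016],"delta_rot":[0,0,0],"fingers":255}
    - {"linear":[-0.0005,0.0,-0.0016],"delta_rot":[0,0,0],"fingers":255}

```text
time: 17.5
tool_pos: [0.5531, -0.1382, 0.1976]
tool_rot: [0.03, 0.959, -0.112, 0.257]
contact_force: [-4.7, 2.1, 4.8]
gripper_width: 0.165
```

```bash
python3 st.py "[.5882,-.1463,.1341]" -.045
```

```text
tip in hole frame mm [  0.6333  -0.1471 -44.5245] F in hole frame [-1.9584  0.9787  6.6382] T [0.4063 0.6462 0.1131] t 17.5 w 0.1652582412751914
linear [-0.0006 -0.0001  0.0005] rot [ 0.0147 -0.0277 -0.0944] t 17.5 j [-0.4281 -0.4448  2.1273  0.1211  0.947   1.3298] F [-4.6591  2.098   4.7697]
```

Good: light preload. Open.

Emit:
apply_moves:
  commands:
    - {"linear":[0,0,-0.0005],"delta_rot":[0,0,0],"fingers":225}
    - {"linear":[0,0,-0.0005],"delta_rot":[0,0,0],"fingers":205}
    - {"linear":[0,0,-0.0005],"delta_rot":[0,0,0],"fingers":190}
    - {"linear":[0,0,-0.0005],"delta_rot":[0,0,0],"fingers":170}
    - {"linear":[0,0,-0.0005],"delta_rot":[0,0,0],"fingers":150}
    - {"linear":[0,0,-0.0005],"delta_rot":[0,0,0],"fingers":130}
    - {"linear":[0,0,-0.0005],"delta_rot":[0,0,0],"fingers":130}
    - {"linear":[0,0,-0.0005],"delta_rot":[0,0,0],"fingers":130}

```text
time: 18.3
tool_pos: [0.5526, -0.138, 0.1973]
tool_rot: [0.03, 0.959, -0.112, 0.257]
contact_force: [-1.2, 0.6, 0.6]
gripper_width: 0.49
```

```bash
python3 st.py "[.5882,-.1463,.1341]" -.045; python3 look.py w12
```

```text
tip in hole frame mm [ -0.1079  -0.0978 -44.4942] F in hole frame [-0.8278  0.3632  1.1191] T [ 0.0792  0.2763 -0.0396] t 18.3 w 0.49034470897623933
linear [ 0.0001 -0.0001  0.0005] rot [ 0.0103  0.0247 -0.0957] t 18.3 j [-0.4282 -0.4457  2.1282  0.121   0.9479  1.3298] F [-1.1598  0.645   0.5553]
```

View pics/w12.png

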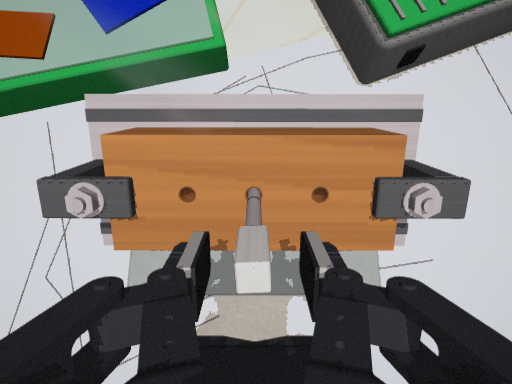

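Emit:
apply_moves:
  commands:
    - {"linear":[0,0,-0.008],"delta_rot":[0,0,0],"fingers":130}
    - {"linear":[0,0,-0.02],"delta_rot":[0,0,0],"fingers":130}
    - {"linear":[0,0,-0.035],"delta_rot":[0,0,0],"fingers":130}
    - {"linear":[0,0,-0.05],"delta_rot":[0,0,0],"fingers":130}
    - {"linear":[0,0,-0.07],"delta_rot":[0,0,0],"fingers":130}
    - {"linear":[0,0,-0.09],"delta_rot":[0,0,0],"fingers":130}
    - {"linear":[0,0,-0.11],"delta_rot":[0,0,0],"fingers":130}
    - {"linear":[0,0,-0.11],"delta_rot":[0,0,0],"fingers":130}

```text
time: 19.15
tool_pos: [0.4996, -0.1259, 0.298]
tool_rot: [0.031, 0.958, -0.112, 0.261]
contact_force: [0.1, -0.1, 0.7]
gripper_width: 0.49
```

```bash
python3 look.py w13
python3 - <<'E'
from h import *
import cv2
for n in('side','top'): cv2.imwrite(f'pics/{n}2.png',eyes.grab_frame(n)[:,:,::-1])
s=state();print(s['tool_pos'],s['time'],s['contact_force'])
a=cv2.imread('pics/side2.png');b=cv2.imread('pics/w13.png')
cv2.imwrite('pics/fin.png',np.hstack([cv2.resize(a[130:230,190:290],(400,400),interpolation=3),cv2.resize(b[100:300,160:360],(400,400),interpolation=3)]))
E
```

```text
[ 0.4989 -0.1254  0.2922] 19.3 [-0.4027  0.0934  0.8523]
```

View pics/fin.png

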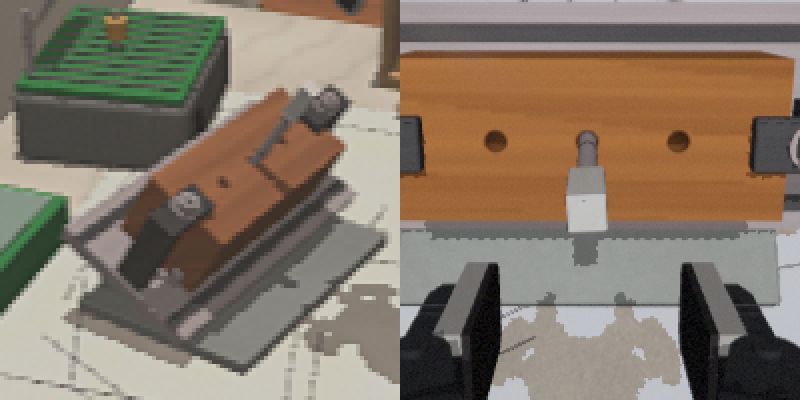

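View pics/side2.png

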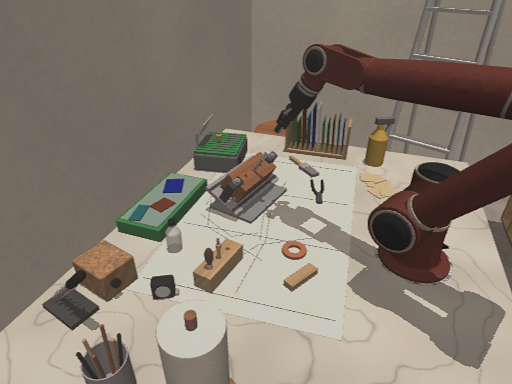

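```bash
python3 -c "
from plant import job_done
print(job_done())"
```

```text
the job is handed in; nothing more can be done
None
```

The middle hole is the short one. The depth gauge is standing on its bottom, released, and the job was handed in at about 19.3 s.

- **Left hole:** the gauge bottomed at an estimated 58.6 mm under about 15 N. No line showed above the wood, so this hole is good.
- **Middle hole:** the gauge stopped firmly at an estimated 44.6 mm under about 14 N, 14.0 mm shallower than the left one. The scribed line stood clearly above the wood.
- **Right hole:** I did not probe it, because only one hole is short.
- **Depth offset:** both estimates read about 1.4 mm less than the stated 60 and 46 mm. This is a constant calibration offset and does not affect the comparison.

Before opening the fingers I eased the push to about 7 N, so the gauge was still resting on the bottom when I let go. After backing away about 110 mm, the wrist and side pictures showed it standing in the middle hole with nothing touching it. In the side view the other things on the bench looked unmoved. I did not measure their positions, or the gauge's final depth after release.

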